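Rehang the lift-off guard door on a gear drive and latch it

TASK

The guard door of the small gear drive was taken off for work and stands on the bench. Hang it back by lowering both its hinge knuckles fully down onto the two upright hinge pins, swing it shut against the housing, then throw the latch strap on top of the housing fully over so that its nose hooks down in front of the door. Do not let the door drop, fall over or slam, and leave the other things on the bench where they are.

Things in the scene. Friction and masses are not known exactly. Their poses are not given: they have to be found in the camera images.
- drive: Gear drive, fixed: grey housing 110 deep (x) x 180 wide (y) x 182 mm high, steel gears seen in its open front, motor on its back. Origin: centre of the underside; x to its back, y to its left seen from the front, z up. Front plane x = -55 mm, with a rubber seal 2.5 mm proud. The shut door's frame is parallel to this one with its origin at (-70, 0, 16) mm. Hinge pins at the front left edge.
- pin_low (a point): Lower hinge pin: its foot, on the axis, at the top face of its lug, 36 mm above the bench. Pin 10.6 mm in diameter, 24.5 mm high, the top 8 mm tapering to a 4.4 mm nose. Its lug is 8 mm thick, 19 mm wide and runs from the axis back along the housing's left side.
- pin_up (a point): Upper hinge pin, the same, 100 mm straight above the lower one on the same axis; its lug's underside is 128 mm above the bench. So the door must come in from the side with each knuckle just above its own pin (knuckles 25 to 65 mm higher than seated), then go straight down.
- latch_pivot (a point): Pivot of the latch strap, on top of the housing near its front right, 190 mm above the bench, 35 mm behind the front plane and 55 mm right of the middle; its axis is the drive's y axis.
- latch (a joint): Latch strap angle, rad: 0 = thrown over to the front, level, nose hooked down 3 mm in front of the shut door; 1.57 = upright; 2.0 = leaning back, stop. Flat steel 24 wide x 5 thick, 70 mm from pivot to end, with a 5 mm nose at the end reaching 23.5 mm below the strap's centre line. Stiff (0.04 N m), stays where left: push it from behind with the fingertips, then press it down.
- latch_end (a point): Middle of the free end of the latch strap, 70 mm from the pivot, on the face that is on top when thrown over (when it stands up, that face looks to the back of the drive).
- door: Guard door, loose, 0.45 kg, upright on its lower edge at the start: grey frame 24 mm thick (x), bars 28 mm wide round a clear pane, 176 wide (y) x 160 mm high. Origin: centre of the underside; -x is its front, with dark glazing beads; +y the hinge edge; z up. Hung and opened by angle a, its yaw is the drive's minus a. Shut, there is no room for a finger behind it, so hang it open.
- door_grip (a point): Middle of the top face of the door's top bar, 160 mm above its underside; the door is taken here from above, across its 24 mm thickness.
- knuckle_low (a point): Centre of the lower end of the door's lower hinge knuckle: an upright steel tube, 19 mm outside, 13 mm bore, 26 mm long, open at both ends; axis 100 mm along +y from the door's middle (12 mm outside the frame), lower end 20 mm above the door's underside. Seated when it coincides with point pin_low.
- knuckle_up (a point): The same point of the upper knuckle, 100 mm above the lower one. Seated when it coincides with point pin_up. The play in the bores lets the hung door sag some 5 mm at its free edge; it turns freely on the pins and stays where it is left.
- door_corner (a point): Upper corner of the door at its free edge, mid thickness: 88 mm along -y and 160 mm up from the door's origin.
- shut_corner (a point): Where point door_corner is when the door is hung and shut (a point fixed to the drive).
- screw_tin: Bystander: round tin of screws, 67 mm across, 87 mm high, standing. Origin at the centre of its underside.
- tape_measure: Bystander: tape measure 35 x 88 x 64 mm, standing. Origin at the centre of its underside.
- tape_roll: Bystander: roll of black tape, 58 mm across, 19 mm high, lying flat. Origin at the centre of its underside.

How it is judged:
By the outcome, as a careful person would: the job done as asked, in the order asked, and still so for the second after the job is handed in, with the robot touching nothing.
It also fails if it takes over 67 s, if anything falls off the work surface, if the arm or the gripper's body presses on something with over 40 N, if the wrist force passes 120 N, or if a joint passes its speed limit or range.

ROBOT

A 7-joint arm with a two-finger parallel gripper is mounted at the origin on a cart in front of the work surface, level with it; the furniture and walls round the work are solid. World frame = base frame: x ahead of the robot, y to its left, z up, the work surface at z = 0. Lengths are in m, angles in degrees, forces in N, time in s.
With the tool pointing down it reaches from about 0.425 to 0.825 m from the base axis. Payload 3.6 kg.
Tool frame: the origin (TCP) lies at the very end of the fingers, on their centre line; the grasp point (between the pads) lies 19 mm behind it; z points along the fingers, y is the line along which they close (so a half turn about z gives the same grasp; the last joint's range is limited). The gripper opens to 85 mm and grips with 20 to 120 N. Pads are 22 mm wide; open, the fingers measure 114 mm over their backs; the gripper's body (76 mm by 85 mm) begins 54 mm behind the grasp point. The pads swing forward as they close: fully open they stand 13 mm farther back than shut.
Start: joints at [-76.289, 35.231, -0.722, 81.555, 0.464, 63.22, -2.315], TCP at [0.171, 0.627, 0.231] pointing down, gripper open.
Joint ranges: [-178.69, 178.69], [-17.37, 117.87], [-77.05, 75.6], [15.02, 138.74], [-78.02, 258.01], [0.78, 113.62], [-162.83, 162.83]. Speed limits (degrees/s): [159.86, 159.86, 180, 180, 180, 180, 180].

INTERFACE

Orientations are given as a 3x3 rotation matrix whose columns are the frame's x, y, z axes.
In Python, from cell import r, get_image gives the robot as it stands.
- The arm moves only by the shell command python3 -m jog 'ROWS' [FORCE]. ROWS is JSON, one flat list of numbers, 7 for each row, row after row: the shift along the world's x, y, z in mm, then the turn, a rotation vector about the world's x, y, z in rad, then the finger opening in mm, from 0 to 85.4. A call has 1 to 20 rows; each row shifts and turns the commanded pose from where the row before left it; what a row does not reach is not made up. A row lasts 1/10 s, in which the tool goes at most 50 mm and 8.59 degrees, less where a joint would pass 70% of its speed; a pose out of reach is approached as far as the arm can. A call with a gripper value outside its range is refused whole. The fingers move at their own pace and stop on an object; FORCE is the grip in N (left out, the last holds). Time passes only in rows, so rows that do not move let the fingers close. It gives the time, the measured TCP pose, the force, the opening and the grip force at its end, in the units of the state.
- r.get_obs(): the state, without advancing time (a new reading comes with each control period).
- get_image(name): name is "side" or "top" or "wrist"; returns a dict with "color" (400x640x3 uint8, red, green, blue), "depth" (400x640 float32, m along the optical axis (not along the pixel's ray), 0 where there is no reading), "fx", "fy", "cx", "cy" (pixels), "R" (3x3) and "t" (3): a world point X has camera coordinates R X + t; the wrist camera has in their place "mount" (4x4, takes a point from camera to tool coordinates, whose origin is the TCP and whose axes are the flange's). Camera axes: x right, y down, z forward; pixel columns grow to the right and rows downward; lengths in m; the calibration is good to about 2 mm. The wrist camera is an equidistant fisheye: a pixel r from the principal point sees the ray r / f radians off the axis. A picture is of the moment at which its call begins: read the wrist's pose just before it.
- r.close_job(): hands the job in; it is judged then, once.
The state is a dict: "time_s": time; "joint_positions": joint angles; "dq": joint speeds; "tau": joint torques, N m; "ee_pos": TCP position; "tool_rot": TCP orientation; "ft_force": force on the tool from outside, world axes, zero at the start; "moment": the same for the moment, N m; "grip_width": finger opening in m; "grip_force": force on a finger pad.
Only numpy, scipy, OpenCV 4.12 (cv2) and the standard library are available. Lean on these libraries where they do the work, as an engineer would, in place of code of your own. Each camera call takes 0.05 s, during which the arm holds its last target. There are 200 camera calls.

## Working session

There is one attempt and no reset: what is moved stays moved. The work goes in short steps, Python scripts to look and compute and a shell command to move; the robot and the scene stay as the last step left them, time stands still between calls to the robot, and variables do not carry over. Pictures are saved under pics/ and viewed, at most 14 in all, crops included, and the job is handed in when it is done.

```bash
ls; mkdir -p pics; python3 - <<'E'
from cell import r,get_image
import cv2,numpy as np
o=r.get_obs();print(o['time_s'],o['ee_pos'],o['tool_rot'],o['grip_width'])
for n in('side','top'):
    d=get_image(n);cv2.imwrite(f'pics/{n}0.png',d['color'][:,:,::-1]);np.savez(f'pics/{n}0.npz',**d)
    print(n,d['fx'],d['cx'],d['cy'],-d['R'].T@d['t'],d['R'].round(3).tolist())
d=get_image('wrist');print(d['mount'].round(3).tolist(),d['fx'])
E
```

```text
pics
0.0 [0.17051116 0.62643321 0.23013139] [[-9.64904014e-01  2.62602033e-01 -6.45838880e-04]
 [ 2.62602825e-01  9.64900774e-01 -2.50037838e-03]
 [-3.34340093e-05 -2.58222425e-03 -9.99996665e-01]] 0.08536402921129017
side 434.5829110893718 319.6808021528744 195.85766159565213 [0.65820064 1.10036691 0.99239361] [[-0.999, 0.05, 0.015], [0.022, 0.655, -0.756], [-0.048, -0.754, -0.655]]
top 406.9388209852168 316.4535683970935 196.71427534782342 [0.52872152 0.1152602  1.42557642] [[-0.024, -1.0, -0.001], [-0.998, 0.024, -0.062], [0.062, -0.0, -0.998]]
[[0.0, -0.955, -0.297, 0.074], [1.0, 0.001, -0.001, -0.001], [0.001, -0.297, 0.955, -0.142], [0.0, 0.0, 0.0, 1.0]] 309.70691628693146
```

View pics/side0.png

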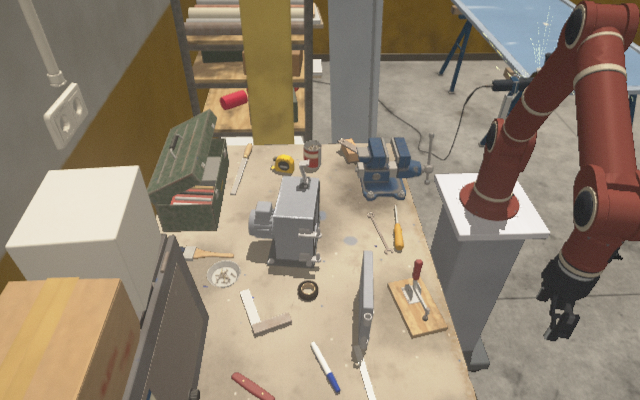

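View pics/top0.png

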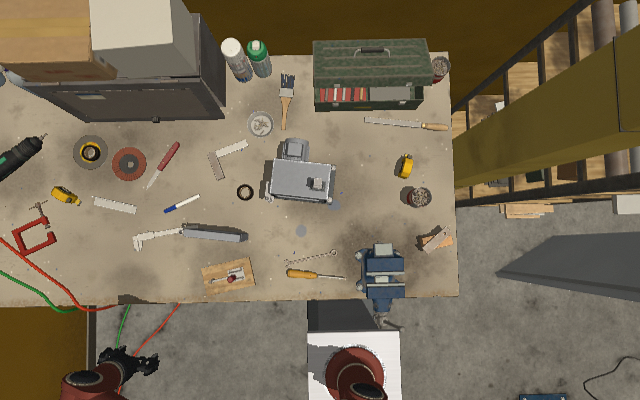

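The side view shows the drive at (290,220) with its latch standing at (304,177), and the door edge-on at (366,300). The top view shows the housing at (300,180), its front facing the robot. The door's top bar runs (185,230)–(245,238), with knuckles at the left end (+y). Next I'll take the depth points from both views.

```bash
cat > h.py <<'E'
import numpy as np,cv2
def load(n): return dict(np.load(f'pics/{n}.npz'))
def cloud(d):
    z=d['depth'];v,u=np.indices(z.shape)
    P=np.stack([(u-d['cx'])/d['fx']*z,(v-d['cy'])/d['fy']*z,z],-1)
    return (P-d['t'])@d['R'],z>0       # HxWx3 world
def proj(d,X):
    c=np.asarray(X)@d['R'].T+d['t'];return np.stack([d['fx']*c[...,0]/c[...,2]+d['cx'],d['fy']*c[...,1]/c[...,2]+d['cy']],-1)
E
python3 - <<'E'
from h import *
for n in('top0','side0'):
    d=load(n);P,ok=cloud(d)
    for nm,b in dict(door=(.35,.55,.15,.5,.135,.175),house=(.5,.75,.0,.25,.17,.188),latch=(.5,.75,.0,.25,.196,.30)).items():
        m=ok&(P[...,0]>b[0])&(P[...,0]<b[1])&(P[...,1]>b[2])&(P[...,1]<b[3])&(P[...,2]>b[4])&(P[...,2]<b[5])
        Q=P[m]; 
        if len(Q)<5: print(n,nm,len(Q));continue
        rc=cv2.minAreaRect((Q[:,:2]*1000).astype(np.float32))
        print(n,nm,len(Q),'zmed',np.median(Q[:,2]).round(4),'zmax',Q[:,2].max().round(4),rc,cv2.boxPoints(rc).round(0).tolist())
    c=d['color']
    for nm,(x0,y0,x1,y1) in dict(top=(130,120,350,260),side=(240,150,400,370)).items():
        if n.startswith(nm): cv2.imwrite(f'pics/{nm}0c.png',cv2.resize(c[y0:y1,x0:x1,::-1],None,fx=3.6 if nm=='top' else 2.7,fy=3.6 if nm=='top' else 2.7,interpolation=cv2.INTER_CUBIC))
E
```

```text
top0 door 419 zmed 0.1596 zmax 0.1678 ((432.4512939453125, 436.2466735839844), (145.13426208496094, 148.07839965820312), 82.38346099853516) [[349.0, 374.0], [496.0, 355.0], [515.0, 498.0], [369.0, 518.0]]
top0 house 1945 zmed 0.1819 zmax 0.188 ((663.0248413085938, 164.50485229492188), (179.80850219726562, 113.41049194335938), 82.54631042480469) [[595.0, 83.0], [708.0, 68.0], [731.0, 246.0], [618.0, 261.0]]
top0 latch 94 zmed 0.2606 zmax 0.2675 ((641.8890991210938, 112.68601989746094), (36.32184982299805, 27.434906005859375), 88.71643829345703) [[628.0, 95.0], [655.0, 94.0], [656.0, 131.0], [629.0, 131.0]]
side0 door 545 zmed 0.1593 zmax 0.1639 ((432.43072509765625, 435.24627685546875), (146.9856719970703, 148.65216064453125), 82.32828521728516) [[349.0, 372.0], [496.0, 352.0], [516.0, 498.0], [369.0, 518.0]]
side0 house 1602 zmed 0.1819 zmax 0.1879 ((663.239990234375, 163.33099365234375), (185.8561553955078, 112.6471176147461), 82.23169708251953) [[595.0, 79.0], [706.0, 64.0], [732.0, 248.0], [620.0, 263.0]]
side0 latch 134 zmed 0.2458 zmax 0.266 ((641.6115112304688, 112.16914367675781), (37.24788284301758, 28.42148780822754), 88.89234924316406) [[627.0, 94.0], [655.0, 93.0], [656.0, 131.0], [628.0, 131.0]]
```

View pics/top0c.png

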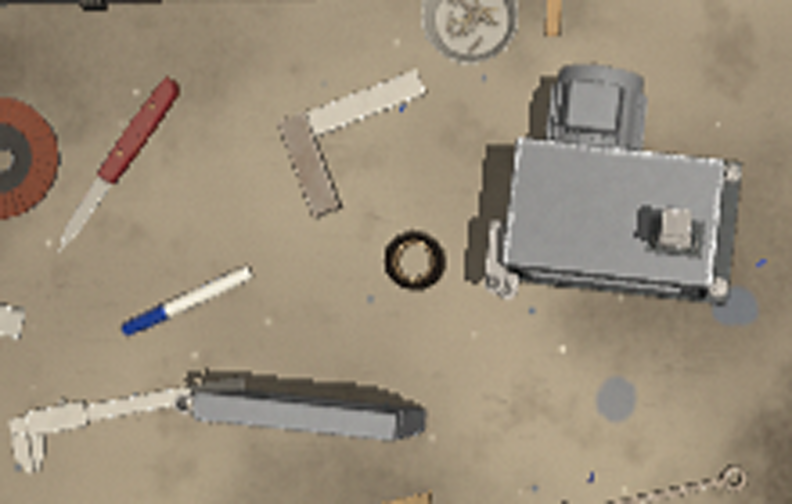

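View pics/side0c.png

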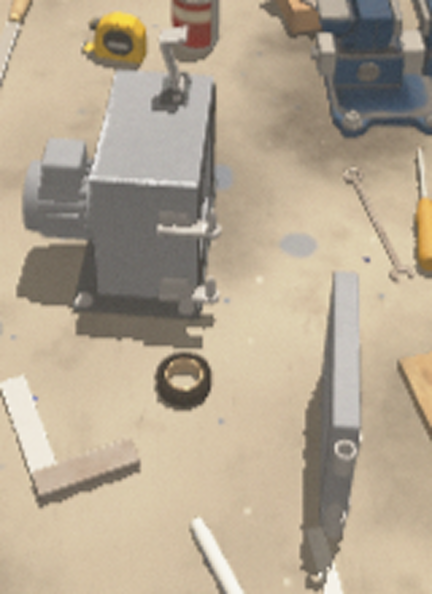

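The close-ups show the door hinge edge at +y, with its upper knuckle at (183,403) in the top crop and (345,450) in the side crop. The pins and lugs are at the housing's left front, (500,270) in the top crop. The latch leans back slightly. Next I'll fit the door's top bar and the housing more precisely.

```bash
python3 - <<'E'
from h import *
def rect(Q):
    return cv2.minAreaRect((Q[:,:2]*1000).astype(np.float32))
for n in('top0','side0'):
    d=load(n);P,ok=cloud(d);hsv=cv2.cvtColor(d['color'],cv2.COLOR_RGB2HSV)
    for nm,b in dict(door=(.38,.50,.3,.56,.152,.168),house=(.55,.75,.03,.29,.177,.187),pins=(.57,.66,.25,.3,.12,.165),pinl=(.57,.66,.25,.3,.03,.065)).items():
        m=ok&np.all((P>np.array(b[::2]))&(P<np.array(b[1::2])),-1)
        k,l,st,_=cv2.connectedComponentsWithStats(m.astype(np.uint8))
        i=1+st[1:,4].argmax();Q=P[l==i];rc=rect(Q)
        print(n,nm,len(Q),st[i,:4],'z',np.median(Q[:,2]).round(4),Q[:,2].max().round(4),np.round(rc[0],1),np.round(rc[1],1),round(rc[2],1),cv2.boxPoints(rc).round(0).tolist())
        if nm!='door':continue
        # ray-cast colour contour of top face at z=.16
        c,_=cv2.findContours((l==i).astype(np.uint8),cv2.RETR_EXTERNAL,cv2.CHAIN_APPROX_NONE)
        p,s,vt=np.linalg.svd(Q[:,:2]-Q[:,:2].mean(0),full_matrices=False);print('axis',vt[0].round(3),Q.mean(0).round(4))
E
```

```text
top0 door 287 [183 234  58   8] z 0.1599 0.167 [488.5 444.3] [176.2  22. ] 88.6 [[475.0, 357.0], [497.0, 356.0], [502.0, 532.0], [480.0, 533.0]]
axis [-0.069 -0.998] [0.4905 0.4227 0.1599]
top0 house 1879 [269 158  62  42] z 0.1821 0.187 [662.8 164.8] [180.1 112.4] 82.3 [[595.0, 83.0], [706.0, 68.0], [731.0, 247.0], [619.0, 262.0]]
top0 pins 97 [264 182   7  20] z 0.1366 0.1605 [629.5 269.8] [19.  61.2] 81.9 [[598.0, 265.0], [658.0, 256.0], [661.0, 275.0], [600.0, 283.0]]
top0 pinl 28 [268 195   6   8] z 0.0368 0.0635 [610.3 269.6] [14.4 24.5] 63.0 [[596.0, 269.0], [618.0, 258.0], [624.0, 270.0], [603.0, 282.0]]
side0 door 343 [363 250  11  60] z 0.1596 0.1632 [496. 442.] [177.3  23. ] 82.8 [[474.0, 355.0], [496.0, 353.0], [519.0, 529.0], [496.0, 531.0]]
axis [0.069 0.998] [0.4911 0.4252 0.1596]
side0 house 1580 [273 175  46  46] z 0.1819 0.1869 [663.3 163.4] [185.8 112.5] 82.4 [[595.0, 79.0], [707.0, 64.0], [731.0, 248.0], [620.0, 263.0]]
side0 pins 272 [299 222  23  16] z 0.1385 0.165 [630.  266.9] [28.1 60.8] 86.7 [[599.0, 255.0], [660.0, 251.0], [661.0, 279.0], [600.0, 283.0]]
side0 pinl 236 [300 247  21  15] z 0.0391 0.0648 [630.  265.8] [27.7 59.3] 83.4 [[599.0, 255.0], [658.0, 249.0], [661.0, 276.0], [602.0, 283.0]]
```

```bash
python3 - <<'E'
from h import *
for n in('top0','side0'):
    d=load(n);P,ok=cloud(d)
    b=(.40,.55,.3,.56,.152,.168)
    m=ok&np.all((P>np.array(b[::2]))&(P<np.array(b[1::2])),-1)
    k,l,st,_=cv2.connectedComponentsWithStats(m.astype(np.uint8));i=1+st[1:,4].argmax();Q=P[l==i]
    rc=cv2.minAreaRect((Q[:,:2]*1000).astype(np.float32))
    a=cv2.fitLine((Q[:,:2]*1000).astype(np.float32),cv2.DIST_HUBER,0,.01,.01).ravel()
    print(n,len(Q),np.median(Q[:,2]),np.round(rc[0],1),np.round(rc[1],1),rc[2],cv2.boxPoints(rc).round(0).tolist(),'yaw',np.degrees(np.arctan(-a[0]/a[1])),a.round(3))
E
```

```text
top0 441 0.16001899113888923 [495.9 444. ] [175.5  24.3] 82.38175201416016 [[472.0, 359.0], [496.0, 355.0], [520.0, 529.0], [496.0, 533.0]] yaw -7.4462624 [1.30000e-01 9.92000e-01 4.96079e+02 4.43127e+02]
side0 592 0.15967472703074037 [496.3 442.5] [178.3  23.4] 82.82855224609375 [[474.0, 355.0], [497.0, 353.0], [519.0, 529.0], [496.0, 532.0]] yaw -7.0086727 [1.22000e-01 9.93000e-01 4.98122e+02 4.50450e+02]
```

```bash
python3 -m jog '[32.5,-18.3,3,0,0,-0.1434,85, 32.5,-18.3,3,0,0,-0.1434,85, 32.5,-18.3,3,0,0,-0.1434,85, 32.5,-18.3,3,0,0,-0.1434,85, 32.5,-18.3,3,0,0,-0.1434,85, 32.5,-18.3,3,0,0,-0.1434,85, 32.5,-18.3,3,0,0,-0.1434,85, 32.5,-18.3,3,0,0,-0.1434,85, 32.5,-18.3,3,0,0,-0.1434,85, 32.5,-18.3,3,0,0,-0.1434,85, 0,0,0,0,0,0,85, 0,0,0,0,0,0,85]' 60
cat >> h.py <<'E'
def wray(d,uv,p,R):   # fisheye pixel -> world origin, unit ray
    uv=np.atleast_2d(uv).astype(float);x=(uv[:,0]-d['cx'])/d['fx'];y=(uv[:,1]-d['cy'])/d['fy'];th=np.hypot(x,y)
    s=np.sin(th)/np.maximum(th,1e-9);v=np.stack([x*s,y*s,np.cos(th)],-1);M=d['mount']
    return np.asarray(p)+R@M[:3,3],v@M[:3,:3].T@np.asarray(R).T
def wproj(d,X,p,R):
    M=d['mount'];t=(np.atleast_2d(X)-p)@R;c=(t-M[:3,3])@M[:3,:3];rr=np.hypot(c[:,0],c[:,1]);th=np.arctan2(rr,c[:,2])
    return np.stack([d['cx']+d['fx']*th*c[:,0]/rr,d['cy']+d['fy']*th*c[:,1]/rr],-1)
def onplane(d,uv,p,R,z):
    o,v=wray(d,uv,p,R);return o+v*((z-o[2])/v[:,2])[:,None]
def wshot(name):
    from cell import r,get_image
    o=r.get_obs();d=get_image('wrist');d['p']=o['ee_pos'];d['Rt']=o['tool_rot'];np.savez(f'pics/{name}.npz',**d)
    cv2.imwrite(f'pics/{name}.png',d['color'][:,:,::-1]);return d,o['ee_pos'],o['tool_rot']
E
python3 - <<'E'
from h import *
d,p,R=wshot('w1');print(p,R.round(4).tolist(),d['cx'],d['cy'])
c,s=np.cos(np.radians(-7.4)),np.sin(np.radians(-7.4))
D=lambda x,y,z:np.array([.496+c*x-s*y,.4433+s*x+c*y,z])
print(wproj(d,[D(0,0,.16),D(.012,.088,.16),D(-.012,.088,.16),D(0,.1,.146),D(.012,-.088,.16)],p,R).round(0))
E
```

```text
time_s: 1.35
ee_pos: [0.4962, 0.4433, 0.2608]
tool_rot: [[0.13, 0.992, -0.001], [0.992, -0.13, -0.001], [-0.001, -0.001, -1.0]]
ft_force: [0.1, 0.5, 1.2]
grip_width: 0.0849
grip_force: 0.0
[0.49624151 0.44329226 0.26075178] [[0.13, 0.9915, -0.0008], [0.9915, -0.13, -0.0006], [-0.0007, -0.0008, -1.0]] 321.6636310574894 201.77165718593426
[[320. 201.]
 [335.  92.]
 [304.  92.]
 [320.  78.]
 [333. 292.]]
```

View pics/w1.png

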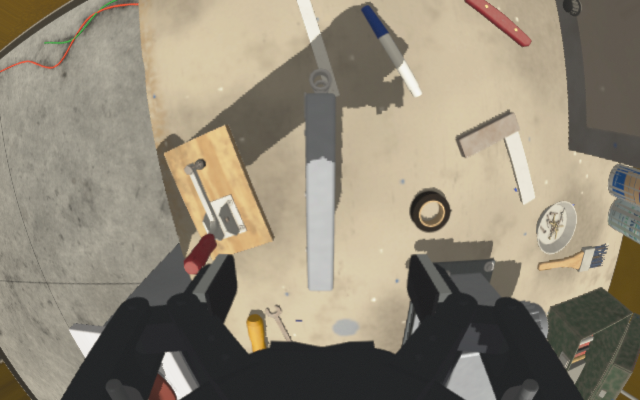

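The wrist picture agrees with the predictions: the upper knuckle ring is at about (320,80) and the door's top is centred at (320,201) between the open fingers. Going down and gripping.

```bash
python3 -m jog '[0,0,-30,0,0,0,85, 0,0,-30,0,0,0,85, 0,0,-30,0,0,0,85, 0,0,-20,0,0,0,85, 0,0,-15,0,0,0,85, 0,0,-6,0,0,0,85, 0,0,0,0,0,0,60, 0,0,0,0,0,0,40, 0,0,0,0,0,0,28, 0,0,0,0,0,0,22, 0,0,0,0,0,0,15, 0,0,0,0,0,0,15, 0,0,0,0,0,0,15]' 80
```

```text
time_s: 2.7
ee_pos: [0.4962, 0.4447, 0.1315]
tool_rot: [[0.129, 0.992, 0.001], [0.992, -0.129, 0.002], [0.002, 0.001, -1.0]]
ft_force: [-0.3, 0.6, 4.7]
grip_width: 0.0228
grip_force: 79.6
```

```bash
python3 -m jog '[0,0,8,0,0,0,15, 0,0,18,0,0,0,15, 0,0,22,0,0,0,15, 0,0,12,0,0,0,15, -2,-10,0,0,0,-0.04,15, -3,-19,0,0,0,-0.085,15, -3,-19,0,0,0,-0.085,15, -3,-19,0,0,0,-0.085,15, -3,-20,0,0,0,-0.09,15, -3,-20,0,0,0,-0.09,15, -3,-20,0,0,0,-0.09,15, -3,-20,0,0,0,-0.09,15, -3,-20,0,0,0,-0.09,15, -3,-19,0,0,0,-0.085,15, -3,-19,0,0,0,-0.085,15, -3,-17,0,0,0,-0.085,15, -2,-11,0,0,0,-0.05,15, 0,0,0,0,0,0,15, 0,0,0,0,0,0,15]'
python3 - <<'E'
from h import *
d,p,R=wshot('w2');print(p,R.round(4).tolist())
print('depth',d['depth'].min(),d['depth'].max())
y=np.radians(-7.6);c,s=np.cos(y),np.sin(y);H=lambda a,b,z:np.array([.6642+c*a-s*b,.1641+s*a+c*b,z])
print(wproj(d,[H(-.07,.1,.1605),H(-.07,.1,.0605)],p,R).round(1))
print('knuckle top',wproj(d,[p+R@[.1,0,-(.176+.06-.19-.0)+0]],p,R).round(1))
E
```

```text
time_s: 4.6
ee_pos: [0.4584, 0.2118, 0.19]
tool_rot: [[0.924, 0.383, -0.0], [0.383, -0.924, 0.001], [-0.0, -0.001, -1.0]]
ft_force: [0.3, -0.5, -3.8]
grip_width: 0.0226
grip_force: 78.7
[0.45844628 0.21176011 0.19000575] [[0.9238, 0.3828, -0.0004], [0.3828, -0.9238, 0.0006], [-0.0002, -0.0008, -1.0]]
depth 0.0 1.9236494
[[321.4 -34.7]
 [321.3  14.4]]
knuckle top [[317.8  32. ]]
```

View pics/w2.png

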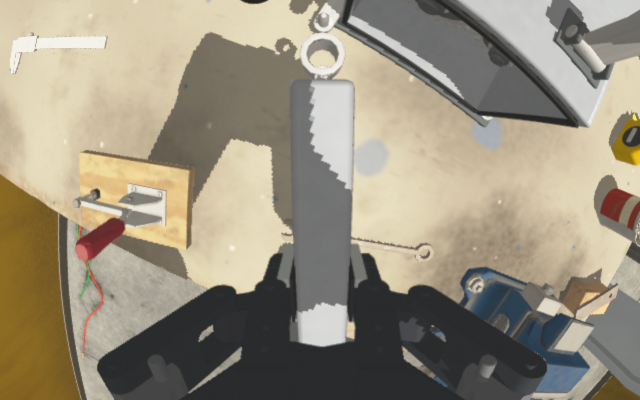

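The lower pin shows at (324,18) and the upper knuckle ring at (322,55), in line with the door. I'll advance part way and measure the pin and knuckle together.

```bash
python3 -m jog '[6,2.5,0,0,0,0,15, 12,5,0,0,0,0,15, 12,5,0,0,0,0,15, 5,1.5,0,0,0,0,15, 0,0,0,0,0,0,15, 0,0,0,0,0,0,15]'
python3 - <<'E'
from h import *
d,p,R=wshot('w3');print(p)
im=d['color'][:,:,::-1];crop=im[0:160,240:400];cv2.imwrite('pics/w3c.png',cv2.resize(crop,None,fx=4,fy=3.75,interpolation=cv2.INTER_CUBIC) if 0 else cv2.resize(crop,(600,600),interpolation=cv2.INTER_CUBIC))
g=cv2.cvtColor(d['color'],cv2.COLOR_RGB2GRAY)
y=np.radians(-7.6);c,s=np.cos(y),np.sin(y);H=lambda a,b,z:np.array([.6642+c*a-s*b,.1641+s*a+c*b,z])
print('pins pred',wproj(d,[H(-.07,.1,.1605),H(-.07,.1,.0605)],p,R).round(1))
print('kn pred',wproj(d,[p+R@[.1,0,-.0145],p+R@[.1,0,.0115]],p,R).round(1))
print(d['depth'][20:80:6,300:345:4].round(3))
E
```

```text
time_s: 5.25
ee_pos: [0.4932, 0.2251, 0.19]
tool_rot: [[0.924, 0.382, -0.001], [0.382, -0.924, -0.0], [-0.001, -0.0, -1.0]]
ft_force: [-0.6, -1.0, -3.6]
grip_width: 0.0228
grip_force: 78.7
[0.49317788 0.22506601 0.18997418]
pins pred [[319.4  23.4]
 [319.9  54.2]]
kn pred [[318.6  50.7]
 [319.   60.5]]
[[0.289 0.288 0.289 0.289 0.17  0.17  0.171 0.17  0.17  0.171 0.169 0.171]
 [0.292 0.292 0.29  0.171 0.155 0.151 0.151 0.152 0.172 0.172 0.171 0.173]
 [0.292 0.292 0.293 0.174 0.158 0.156 0.155 0.157 0.173 0.173 0.172 0.261]
 [0.294 0.294 0.113 0.114 0.114 0.115 0.114 0.113 0.113 0.114 0.263 0.255]
 [0.296 0.115 0.115 0.118 0.122 0.125 0.125 0.122 0.117 0.114 0.114 0.229]
 [0.299 0.117 0.118 0.129 0.134 0.265 0.267 0.134 0.127 0.12  0.115 0.115]
 [0.117 0.116 0.126 0.3   0.268 0.247 0.248 0.255 0.268 0.129 0.115 0.117]
 [0.303 0.117 0.117 0.302 0.27  0.259 0.26  0.269 0.303 0.117 0.117 0.296]
 [0.305 0.127 0.117 0.118 0.118 0.118 0.117 0.118 0.118 0.118 0.305 0.305]
 [0.304 0.308 0.137 0.123 0.12  0.119 0.119 0.118 0.123 0.306 0.307 0.306]]
```

View pics/w3c.png

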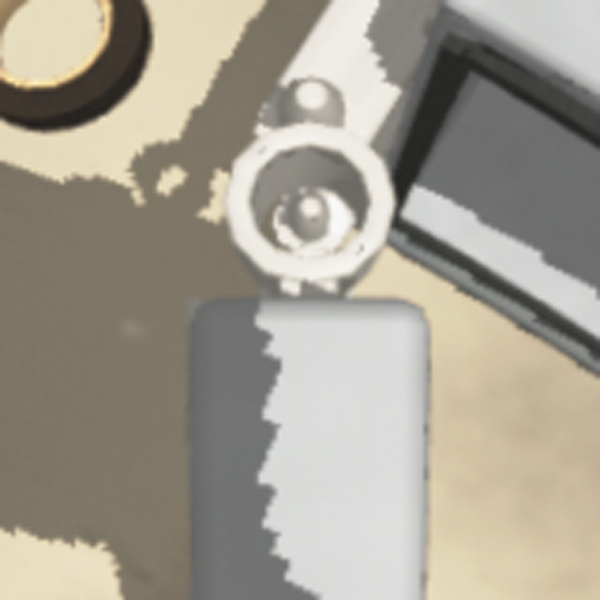

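Crop (3.75x): upper pin nose at about (323.5,25.3) px, lower pin seen through the bore at (323.2,54.1), ring centre at about (322.7,53.6). Everything lines up laterally. I'll move over the pin and check through the bore.

```bash
python3 -m jog '[4,1.5,0,0,0,0,15, 8,3.5,0,0,0,0,15, 8,3.5,0,0,0,0,15, 3,1,0,0,0,0,15, 0,0,-6,0,0,0,15, 0,0,-6,0,0,0,15, 0,0,0,0,0,0,15, 0,0,0,0,0,0,15]'
python3 - <<'E'
from h import *
d,p,R=wshot('w4');print(p)
im=d['color'][:,:,::-1];cv2.imwrite('pics/w4c.png',cv2.resize(im[0:120,262:382],(600,600),interpolation=cv2.INTER_CUBIC))
z=d['depth'][30:75:2,308:339:2];print((z*1000).astype(int))
E
```

```text
time_s: 6.1
ee_pos: [0.5163, 0.2345, 0.1779]
tool_rot: [[0.924, 0.382, -0.001], [0.382, -0.924, -0.0], [-0.001, -0.0, -1.0]]
ft_force: [0.3, -0.2, -3.6]
grip_width: 0.0227
grip_force: 78.8
[0.51631136 0.23450973 0.17786754]
[[282 281 281 281 280 281 281 281 280 282 280 162 161 161 162 161]
 [281 283 281 282 282 282 281 113 282 282 163 163 162 162 162 162]
 [283 283 281 112 114 113 113 112 112 113 113 113 162 162 162 163]
 [283 113 113 114 112 113 114 112 113 113 113 113 113 113 163 163]
 [115 112 113 112 113 114 114 113 113 114 114 113 112 114 114 162]
 [112 114 113 115 114 115 117 117 117 116 115 113 114 114 115 113]
 [113 113 114 117 118 119 120 120 120 120 118 117 115 114 115 113]
 [114 115 118 120 122 123 124 125 124 124 122 120 116 114 114 114]
 [115 117 120 125 126 126 128 129 127 127 126 124 120 116 115 115]
 [116 122 124 128 130 132 132 133 133 131 130 128 123 120 116 114]
 [118 125 127 132 134 136 165 166 165 136 135 131 127 125 120 115]
 [122 130 133 287 166 166 167 166 165 165 166 137 132 131 122 116]
 [124 133 289 167 166 166 166 166 166 166 166 165 137 133 125 114]
 [126 137 290 166 166 165 167 167 166 166 167 166 166 138 128 116]
 [128 290 167 167 167 167 152 150 152 151 166 167 166 167 130 115]
 [116 167 166 167 150 148 146 145 147 148 151 167 167 167 121 116]
 [115 167 168 151 147 147 144 145 145 145   0 153 167 168 117 116]
 [117 116 167 151 147 146 146 145 145 147 148 151 117 116 117 116]
 [117 116 117 152 148 146 145 146 145 146 149 152 117 117 116 117]
 [117 118 117 117 117 118 118 146 117 116 118 117 117 117 118 119]
 [118 117 118 118 118 118 117 117 117 118 117 117 117 117 118 130]
 [125 120 118 118 118 118 118 118 117 118 118 117 118 119 129 168]
 [136 130 123 121 118 118 118 118 118 118 120 122 123 128 170 171]]
```

View pics/w4c.png

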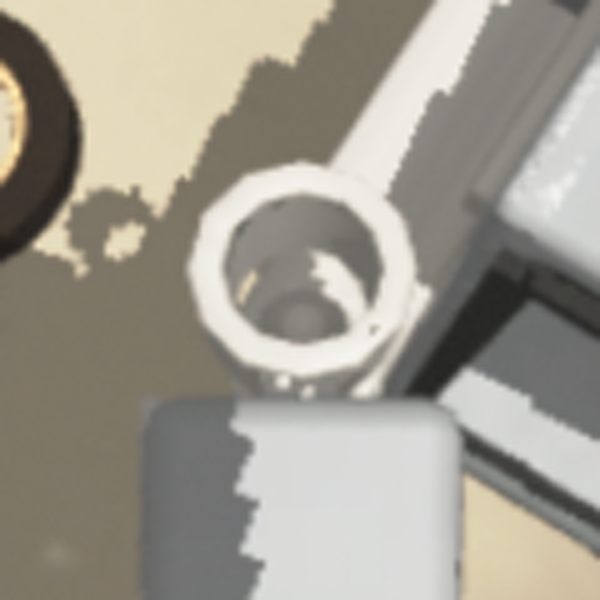

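Crop (5x): the ring centre is at (322.4,53.5) px and the pin nose at (322,63.6) px, seen inside the bore. Now casting both.

```bash
python3 - <<'E'
from h import *
d=load('w4');p,R=d['p'],d['Rt']
a=onplane(d,[322.4,53.5],p,R,.1924)[0];b=onplane(d,[322,63.6],p,R,.1605)[0]
d3=load('w3');c=onplane(d3,[323.5,25.3],d3['p'],d3['Rt'],.1605)[0];e=onplane(d3,[323.2,54.1],d3['p'],d3['Rt'],.0605)[0]
print('ring',a,R.T@(a-p),'pin',b,'w3 pins',c,e,'diff in tool',R.T@(b-a))
o,v=wray(d,[[322.4,43],[322,63.6]],p,R);M=d['mount']
for px,dep in(((322.4,40),.113),((322,63.6),.1448)):
    o,v=wray(d,px,p,R);zc=R@M[:3,2];print((o+v*dep/(v@zc)[:,None]).round(4))
E
```

```text
ring [0.60820005 0.27080646 0.1924    ] [ 0.09877166  0.00152582 -0.01462896] pin [0.60861379 0.27103476 0.1605    ] w3 pins [0.60786786 0.26998082 0.1605    ] [0.6091711  0.26992911 0.0605    ] diff in tool [ 5.00691823e-04 -5.09003788e-05  3.18995301e-02]
[[0.6136 0.273  0.1922]]
[[0.6086 0.271  0.1606]]
```

The offset is only 0.5 mm. Lowering gently.

```bash
python3 -m jog '[0.4,0.2,-3,0,0,0,15, 0,0,-3,0,0,0,15, 0,0,-3,0,0,0,15, 0,0,-3,0,0,0,15, 0,0,-3,0,0,0,15, 0,0,0,0,0,0,15]'; python3 -m jog '[0,0,-3,0,0,0,15, 0,0,-3,0,0,0,15, 0,0,-3,0,0,0,15, 0,0,-2,0,0,0,15, 0,0,0,0,0,0,15]'
```

```text
time_s: 6.75
ee_pos: [0.5167, 0.2348, 0.1627]
tool_rot: [[0.924, 0.382, -0.001], [0.382, -0.924, -0.0], [-0.001, -0.0, -1.0]]
ft_force: [0.0, 0.5, -3.7]
grip_width: 0.0227
grip_force: 78.8
time_s: 7.25
ee_pos: [0.5169, 0.2348, 0.1519]
tool_rot: [[0.924, 0.382, -0.001], [0.382, -0.924, -0.0], [-0.001, -0.0, -1.0]]
ft_force: [0.2, 0.8, -4.5]
grip_width: 0.0225
grip_force: 78.8
```

```bash
python3 -m jog '[0,0,-1.5,0,0,0,15, 0,0,-1.5,0,0,0,15, 0,0,-1,0,0,0,15, 0,0,0,0,0,0,15]';  python3 -m jog '[0,0,-0.5,0,0,0,15,0,0,-0.5,0,0,0,15, 0,0,0,0,0,0,15]'
```

```text
time_s: 7.65
ee_pos: [0.517, 0.2349, 0.1481]
tool_rot: [[0.924, 0.382, -0.0], [0.382, -0.924, 0.0], [-0.0, -0.0, -1.0]]
ft_force: [-0.3, 0.5, -3.7]
grip_width: 0.0228
grip_force: 78.8
time_s: 7.95
ee_pos: [0.5171, 0.2348, 0.1475]
tool_rot: [[0.924, 0.382, 0.0], [0.382, -0.924, 0.0], [0.0, -0.0, -1.0]]
ft_force: [-0.3, 0.5, -1.2]
grip_width: 0.0226
grip_force: 79.1
```

```bash
python3 -m jog '[0,0,-0.5,0,0,0,15, 0,0,-0.5,0,0,0,15, 0,0,0,0,0,0,15]'
```

```text
time_s: 8.25
ee_pos: [0.5171, 0.2347, 0.1473]
tool_rot: [[0.924, 0.382, 0.0], [0.382, -0.924, 0.001], [0.0, -0.001, -1.0]]
ft_force: [-3.7, -0.4, 4.0]
grip_width: 0.0227
grip_force: 80.1
```

Seated: the force reversed at the expected height. Swinging the door while gripped, in an arc about the pin.

```bash
python3 -m jog '[0,0,0.6,0,0,0,15, 3.44,-7.43,0,0,0,0.0829,15, 4.03,-7.13,0,0,0,0.0829,15, 4.61,-6.76,0,0,0,0.0829,15, 5.16,-6.37,0,0,0,0.0829,15, 0,0,0,0,0,0,15]' 50
```

```text
time_s: 8.85
ee_pos: [0.5345, 0.2062, 0.1471]
tool_rot: [[0.75, 0.661, -0.0], [0.661, -0.75, 0.0], [-0.0, -0.0, -1.0]]
ft_force: [-3.3, -2.7, 3.2]
grip_width: 0.0227
grip_force: 79.8
```

```bash
python3 -m jog '[5.67,-5.91,0,0,0,0.0829,15, 6.13,-5.42,0,0,0,0.0829,15, 6.56,-4.9,0,0,0,0.0829,15, 6.95,-4.34,0,0,0,0.0829,15, 0,0,0,0,0,0,15, 0,0,0,0,0,0,15]'
```

```text
time_s: 9.45
ee_pos: [0.5597, 0.186, 0.1471]
tool_rot: [[0.496, 0.868, 0.0], [0.868, -0.496, -0.001], [-0.0, 0.001, -1.0]]
ft_force: [-2.2, -3.1, 2.6]
grip_width: 0.0229
grip_force: 79.6
```

```bash
python3 -m jog '[0,0,0,0,0,0,28, 0,0,0,0,0,0,36, 0,0,0,0,0,0,36, 0,0,0,0,0,0,36, 0,0,4,0,0,0,36, 0,0,12,0,0,0,36, 0,0,20,0,0,0,36, 0,0,20,0,0,0,36, 0,0,14,0,0,0,36, 0,0,0,0,0,0,20, 0,0,0,0,0,0,0, 0,0,0,0,0,0,0]'
python3 - <<'E'
from h import *
d,p,R=wshot('w5');print(p)
E
```

```text
time_s: 10.65
ee_pos: [0.559, 0.1866, 0.2162]
tool_rot: [[0.493, 0.87, -0.002], [0.87, -0.493, -0.0], [-0.001, -0.001, -1.0]]
ft_force: [0.2, 0.5, 0.2]
grip_width: 0.0003
grip_force: 0.0
[0.55901904 0.18655571 0.21615309]
```

View pics/w5.png

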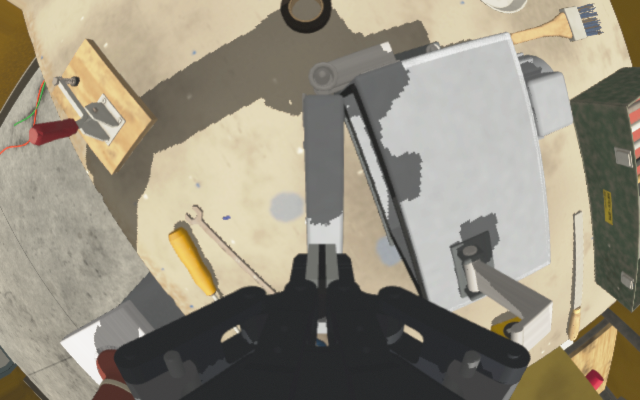

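The door is hung: the pin nose is inside the knuckle ring at (322,75), and the latch leans back at (470,260). Next I'll go in front of the door with closed fingers and push it shut.

```bash
python3 -m jog '[-16,9,0,0,0,0,0, -16,9,0,0,0,0,0, 0,0,-25,0,0,0,0, 0,0,-25,0,0,0,0, 0,0,-16,0,0,0,0, 4.3,-2.5,0,0,0,0,0, 4.3,-2.5,0,0,0,0,0, 0,0,0,0,0,0,0]'
```

```text
time_s: 11.5
ee_pos: [0.538, 0.1987, 0.1519]
tool_rot: [[0.495, 0.869, 0.003], [0.869, -0.495, -0.0], [0.001, 0.002, -1.0]]
ft_force: [-0.1, 0.0, -0.1]
grip_width: 0.0
grip_force: 0.0
```

```bash
python3 -m jog '[5.25,-4.83,0,0,0,0.0698,0, 5.58,-4.46,0,0,0,0.0698,0, 5.87,-4.06,0,0,0,0.0698,0, 3.1,-1.8,0,0,0,0.035,0, 3.1,-1.8,0,0,0,0.035,0, 2.4,-1.2,0,0,0,0.026,0, 0,0,0,0,0,0,0]'
python3 - <<'E'
from h import *
from cell import get_image
d=get_image('top');np.savez('pics/top1.npz',**d);P,ok=cloud(d)
b=(.50,.66,.05,.3,.13,.1775);m=ok&np.all((P>np.array(b[::2]))&(P<np.array(b[1::2])),-1)
k,l,st,_=cv2.connectedComponentsWithStats(m.astype(np.uint8))
for i in range(1,k):
    if st[i,4]>40:
        Q=P[l==i];rc=cv2.minAreaRect((Q[:,:2]*1000).astype(np.float32));print(st[i],np.median(Q[:,2]),cv2.boxPoints(rc).round(0).tolist())
E
```

```text
time_s: 12.2
ee_pos: [0.5624, 0.1811, 0.1517]
tool_rot: [[0.209, 0.978, 0.002], [0.978, -0.209, 0.0], [0.001, 0.002, -1.0]]
ft_force: [-1.3, 0.2, 0.2]
grip_width: -0.0001
grip_force: 0.0
[264 182   8  20  94] 0.13767724848065088 [[597.0, 262.0], [658.0, 253.0], [661.0, 275.0], [601.0, 284.0]]
[309 202  18  11 140] 0.17163008355397275 [[556.0, 90.0], [581.0, 85.0], [592.0, 138.0], [567.0, 143.0]]
```

```bash
python3 -m jog '[2,-0.9,0,0,0,0.021,0, 2,-0.9,0,0,0,0.021,0, 2,-0.8,0,0,0,0.021,0, 1.5,-0.5,0,0,0,0.015,0, 0,0,0,0,0,0,0]'; python3 -m jog '[1,0,0,0,0,0,0, 1,0,0,0,0,0,0, 0,0,0,0,0,0,0]'
```

```text
time_s: 12.75
ee_pos: [0.5692, 0.1783, 0.1508]
tool_rot: [[0.132, 0.991, -0.0], [0.991, -0.132, 0.0], [0.0, -0.0, -1.0]]
ft_force: [-0.8, 0.8, -0.3]
grip_width: -0.0001
grip_force: 0.2
time_s: 13.05
ee_pos: [0.5694, 0.1783, 0.1508]
tool_rot: [[0.132, 0.991, -0.004], [0.991, -0.132, -0.0], [-0.001, -0.004, -1.0]]
ft_force: [-5.1, 0.6, 4.3]
grip_width: 0.0002
grip_force: 2.5
```

```bash
python3 -m jog '[1,0,0,0,0,0,0, 1,0,0,0,0,0,0, 0,0,0,0,0,0,0]'; python3 -m jog '[-6,1,0,0,0,0,0, -12,1.5,0,0,0,0,0, 0,0,0,0,0,0,0]'
python3 - <<'E'
from h import *
from cell import get_image
d=get_image('top');np.savez('pics/top2.npz',**d);P,ok=cloud(d)
b=(.50,.66,.05,.26,.166,.1795);m=ok&np.all((P>np.array(b[::2]))&(P<np.array(b[1::2])),-1)
k,l,st,_=cv2.connectedComponentsWithStats(m.astype(np.uint8))
for i in range(1,k):
    if st[i,4]>20:
        Q=P[l==i];rc=cv2.minAreaRect((Q[:,:2]*1000).astype(np.float32));print(st[i],np.median(Q[:,2]),Q[Q[:,1]<.12][:,2].mean(),cv2.boxPoints(rc).round(0).tolist())
b=(.58,.75,.03,.2,.2,.30)
for n in('top','side'):
    d=get_image(n);P,ok=cloud(d);m=ok&np.all((P>np.array(b[::2]))&(P<np.array(b[1::2])),-1);Q=P[m]*1000
    for z in(200,220,240,250,260): 
        S=Q[abs(Q[:,2]-z)<6]
        if len(S): print(n,z,len(S),S.min(0).round(0),S.max(0).round(0))
    if n=='side': cv2.imwrite('pics/side2c.png',cv2.resize(d['color'][150:300,220:380,::-1],(640,600),interpolation=cv2.INTER_CUBIC))
E
```

```text
time_s: 13.35
ee_pos: [0.5694, 0.1783, 0.1508]
tool_rot: [[0.132, 0.991, -0.008], [0.991, -0.132, -0.0], [-0.001, -0.008, -1.0]]
ft_force: [-8.8, -0.5, 6.9]
grip_width: 0.0001
grip_force: 4.5
time_s: 13.65
ee_pos: [0.5545, 0.1814, 0.1509]
tool_rot: [[0.131, 0.991, 0.0], [0.991, -0.131, 0.0], [0.001, 0.0, -1.0]]
ft_force: [0.2, 0.2, 0.2]
grip_width: -0.0001
grip_force: 0.0
[270 192  19   6  49] 0.17514650556016556 nan [[602.0, 205.0], [614.0, 202.0], [626.0, 258.0], [613.0, 260.0]]
[307 194  20  15 176] 0.17234228902173665 0.17218640960579573 [[569.0, 87.0], [608.0, 82.0], [616.0, 143.0], [578.0, 148.0]]
top 240 9 [611. 175. 239.] [618. 186. 244.]
top 250 5 [611. 101. 246.] [655. 180. 256.]
top 260 77 [629. 101. 256.] [655. 124. 265.]
side 200 19 [580. 104. 202.] [642. 191. 206.]
side 220 49 [585. 104. 214.] [648. 191. 226.]
side 240 75 [581. 101. 235.] [653. 188. 246.]
side 250 60 [581. 113. 244.] [656. 190. 256.]
side 260 87 [581.  97. 254.] [656. 189. 266.]<stdin>:8: RuntimeWarning: Mean of empty slice.
  ret = ret.dtype.type(ret / rcount)
```

View pics/side2c.png

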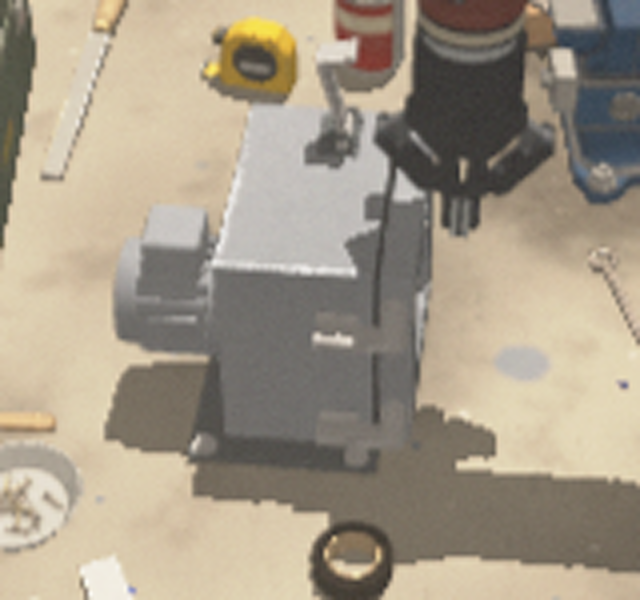

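The door stands shut: its free corner is at about the expected place, and its top is at 172–175 mm (the sag given in the text). The latch strap top is at (340,50) in the crop. I'll rise and go behind the strap.

```bash
python3 -m jog '[-3,0.4,25,0,0,0,0, 0,0,45,0,0,0,0, 0,0,45,0,0,0,0, 0,0,37,0,0,0,0, 24.8,-14.9,0,0,0,0,0, 24.8,-14.9,0,0,0,0,0, 24.8,-14.9,0,0,0,0,0, 24.8,-14.9,0,0,0,0,0, 24.6,-15,0,0,0,0,0, 0,0,0,0,0,0,0, 0,0,0,0,0,0,0]'
python3 - <<'E'
from h import *
d,p,R=wshot('w6');print(p)
E
```

```text
time_s: 14.9
ee_pos: [0.6763, 0.1059, 0.3022]
tool_rot: [[0.133, 0.991, -0.0], [0.991, -0.133, -0.0], [-0.0, -0.0, -1.0]]
ft_force: [0.1, 0.5, 0.9]
grip_width: 0.0002
grip_force: 0.0
[0.67633669 0.10594558 0.30222706]
```

View pics/w6.png

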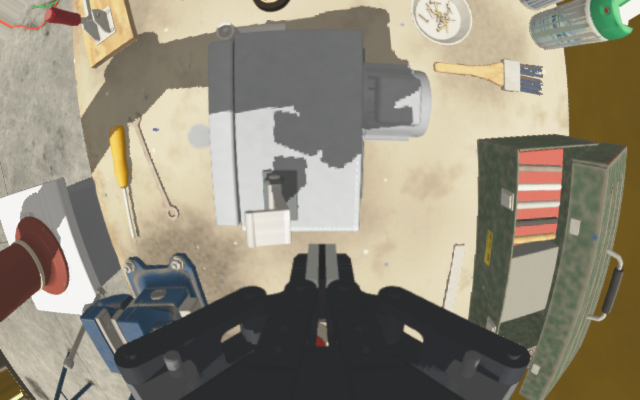

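The door is flush with the housing, its strip at (225,130). The strap's head is at (268,228), left of the closed fingers. Going down behind it and pushing forward in an arc.

```bash
python3 -m jog '[0,1,-30,0,0,0,0, 0,0,-25,0,0,0,0, 0,0,-9,0,0,0,0, -6.5,0.9,0,0,0,0,0, -6.4,0.8,0,0,0,0,0, -9.4,1.2,1.4,0,0,0,0, -6.5,0.9,-0.4,0,0,0,0, -6.4,0.8,-0.7,0,0,0,0, -6.1,0.8,-1.9,0,0,0,0, -6.1,0.8,-2.4,0,0,0,0, -5.4,0.7,-3.4,0,0,0,0, -5.3,0.7,-4,0,0,0,0, 0,0,0,0,0,0,0]'
```

```text
time_s: 16.25
ee_pos: [0.6164, 0.1155, 0.2265]
tool_rot: [[0.132, 0.991, -0.003], [0.991, -0.132, -0.0], [-0.0, -0.003, -1.0]]
ft_force: [-0.6, -0.8, 0.2]
grip_width: 0.0001
grip_force: 0.0
```

```bash
python3 -m jog '[-4.3,0.6,-4.7,0,0,0,0, -4,0.5,-5.3,0,0,0,0, -3,0.4,-5.8,0,0,0,0, -2.6,0.3,-6.1,0,0,0,0, -1.9,0.3,-5,0,0,0,0, 0,0,-3.4,0,0,0,0, 0,0,-3,0,0,0,0, 0,0,0,0,0,0,0]'; python3 -m jog '[0,0,-1.5,0,0,0,0, 0,0,-1.5,0,0,0,0, 0,0,0,0,0,0,0]'
```

```text
time_s: 17.05
ee_pos: [0.6018, 0.1173, 0.1936]
tool_rot: [[0.132, 0.991, -0.001], [0.991, -0.132, -0.0], [-0.0, -0.001, -1.0]]
ft_force: [-0.2, 0.0, -0.9]
grip_width: 0.0001
grip_force: 0.0
time_s: 17.35
ee_pos: [0.6023, 0.1173, 0.1926]
tool_rot: [[0.132, 0.991, 0.001], [0.991, -0.132, 0.001], [0.001, 0.001, -1.0]]
ft_force: [-1.4, -0.6, 5.6]
grip_width: 0.0
grip_force: 2.8
```

```bash
python3 -m jog '[0,0,-1,0,0,0,0, 0,0,-0.5,0,0,0,0, 0,0,0,0,0,0,0]'; python3 -m jog '[0,0,5,0,0,0,0, 0,0,30,0,0,0,0, 0,0,45,0,0,0,0, -20,30,30,0,0,0,0, -30,45,0,0,0,0,0, -30,45,0,0,0,0,0, -10,20,0,0,0,0,0, 0,0,0,0,0,0,0]'
python3 - <<'E'
from h import *
from cell import get_image,r
print(r.get_obs()['ee_pos'])
y=np.radians(-7.6);c,s=np.cos(y),np.sin(y)
for n in('top','side'):
    d=get_image(n);P,ok=cloud(d)
    b=(.53,.7,.03,.29,.15,.2);Q=P[ok&np.all((P>np.array(b[::2]))&(P<np.array(b[1::2])),-1)]-[.6642,.1641,0]
    L=np.stack([c*Q[:,0]+s*Q[:,1],-s*Q[:,0]+c*Q[:,1],Q[:,2]],1)*1000
    S=L[(abs(L[:,1]+55)<9)&(L[:,0]<0)]
    for x in range(-98,-10,8):
        T=S[(S[:,0]>=x)&(S[:,0]<x+8)]
        if len(T):print(n,x,len(T),np.median(T[:,2]).round(1),T[:,2].max().round(1),T[:,0].min().round(1))
    for yy in range(-85,90,20):
        T=L[(abs(L[:,1]-yy)<8)&(L[:,2]<179)&(L[:,0]<-50)]
        if len(T):print(n,'door y',yy,'x',np.percentile(T[:,0],[2,98]).round(1),np.median(T[:,2]).round(1))
    cv2.imwrite(f'pics/{n}3.png',np.concatenate([cv2.resize(d['color'][120:300,200:380,::-1],(540,540),interpolation=cv2.INTER_CUBIC)]))
im=np.concatenate([cv2.imread('pics/top3.png')[:,:400],cv2.imread('pics/side3.png')[:,140:]],1);cv2.imwrite('pics/both3.png',im);print(im.shape)
E
```

```text
time_s: 17.65
ee_pos: [0.6023, 0.1173, 0.1925]
tool_rot: [[0.132, 0.991, 0.002], [0.991, -0.132, 0.001], [0.001, 0.002, -1.0]]
ft_force: [-3.9, 0.3, 11.3]
grip_width: 0.0004
grip_force: 5.7
time_s: 18.45
ee_pos: [0.5138, 0.256, 0.2995]
tool_rot: [[0.123, 0.992, -0.002], [0.992, -0.123, 0.003], [0.003, -0.002, -1.0]]
ft_force: [0.7, -1.1, 0.6]
grip_width: -0.0001
grip_force: 0.0
[0.5138292  0.25603484 0.29945443]
top -98 3 182.7 190.1 -91.0
top -90 16 192.8 196.0 -89.8
top -82 16 193.2 196.9 -81.2
top -74 14 192.7 194.5 -73.7
top -66 18 191.9 198.0 -66.0
top -58 13 194.8 197.2 -57.1
top -50 16 192.5 198.8 -49.9
top -42 16 193.4 197.0 -41.6
top -34 15 191.9 195.9 -33.8
top -26 16 194.9 199.1 -25.6
top -18 13 186.6 197.7 -17.4
top door y -85 x [-82.8 -57. ] 171.6
top door y -65 x [-90.9 -53.5] 173.6
top door y -45 x [-88.3 -58.3] 173.2
top door y -25 x [-83.3 -55.3] 172.3
top door y -5 x [-84.7 -56.9] 172.9
top door y 15 x [-83.3 -55.5] 174.4
top door y 35 x [-82.9 -55.3] 175.0
top door y 55 x [-82.6 -55.3] 174.0
top door y 75 x [-83.5 -51. ] 175.4
side -90 22 184.2 193.9 -89.4
side -82 20 189.6 196.7 -80.4
side -74 23 189.2 194.8 -73.8
side -66 21 190.8 196.3 -65.6
side -58 19 191.9 196.3 -56.6
side -50 13 192.6 194.0 -49.8
side -42 17 191.7 194.7 -41.9
side -34 14 191.7 194.8 -33.3
side -26 10 194.7 197.0 -25.9
side -18 8 193.0 198.0 -17.9
side door y -85 x [-57.1 -57.1] 155.0
side door y -65 x [-81.7 -61.7] 172.1
side door y -45 x [-89.4 -53.9] 172.2
side door y -25 x [-82.8 -55.5] 172.4
side door y -5 x [-83.8 -54.6] 173.1
side door y 15 x [-82.4 -54.3] 173.3
side door y 35 x [-81.7 -55.4] 174.3
side door y 55 x [-82.5 -56.2] 174.6
side door y 75 x [-81.6 -54.3] 174.2
(540, 800, 3)
```

View pics/both3.png

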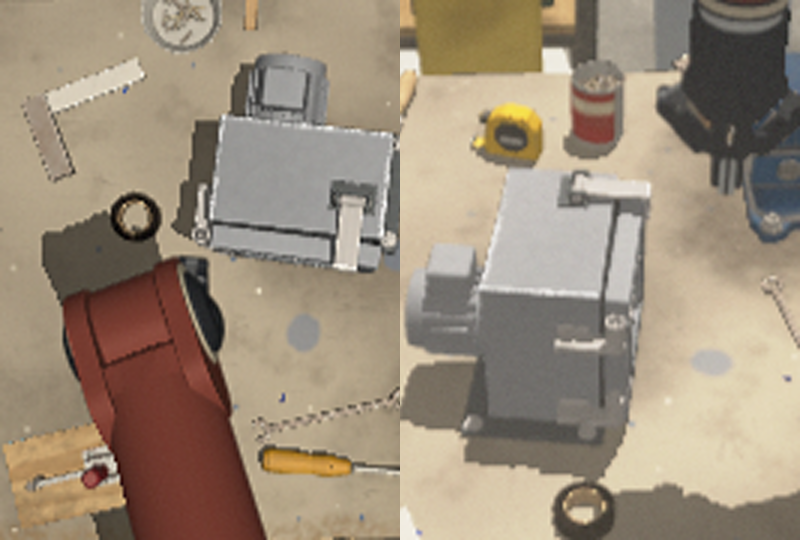

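The door is shut parallel to the housing, with its front at about -82.5 mm all along. The strap is level at 192.5 mm, its nose at about -90 mm in front of the door (top view (347,265), side view (648,190)). The bystanders have not moved and the robot is clear, so I'm handing in.

```bash
python3 -c "
from cell import r
print(r.close_job())"
```

```text
the job is handed in; nothing more can be done
None
```

The door is hung with both knuckles lowered to seated height on the pins and swung shut, and the latch is thrown fully over in front of it. The bystanders look undisturbed in the last pictures. I handed the job in at about 18.5 s of the 67 s allowed, and no result came back.

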